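Load a spinner cup into the analyser's sample wheel and index it one click

ROBOT

A 6-joint arm with a two-finger parallel gripper is mounted at the origin on the work surface. World frame = base frame: x ahead of the robot, y to its left, z up, the work surface at z = 0. Lengths are in m, angles in degrees, forces in N, time in s.
With the tool pointing down it reaches from about 0.25 to 0.8 m from the base axis. Payload 8.5 kg.
Tool frame: the origin (TCP) lies midway between the tips of the shut fingers; the grasp point (between the pads) lies 19 mm behind it; z points along the fingers, y is the line along which they close (so a half turn about z gives the same grasp; the last joint's range is limited). The gripper opens to 85 mm and grips with 20 to 120 N. Pads are 22 mm wide; open, the fingers measure 114 mm over their backs; the gripper's body (76 mm by 85 mm) begins 54 mm behind the grasp point. The pads swing forward as they close: fully open they stand 13 mm farther back than shut.
Start: joints at [-73.167, 13.648, -0.773, 75.585, 0, 90], TCP at [0.152, -0.502, 0.231] pointing down, gripper open.
Joint ranges: [-152.45, 152.45], [-59.26, 108.67], [-65.41, 83.53], [-104.44, 129.93], [-82.83, 76.93], [-180, 180]. Speed limits (degrees/s): [127.2, 127.2, 159.86, 180, 180, 180].

INTERFACE

Orientations are given as [roll, pitch, yaw] about the fixed x, y, z axes, in that order (R = Rz(yaw) Ry(pitch) Rx(roll)).
In Python, from bench import bot gives the robot as it stands. The module is installed in compiled form; this text tells all that it offers.
- The arm moves only by the tool arm_command, never from a script. Its argument "steps" is a list of rows, each a list of 7 numbers: the turn, a rotation vector about the tool's x, y, z in degrees, then the shift along the tool's x, y, z in mm, then the closure, from -1 (fully open) to 1 (shut). In form: [[ax, ay, az, x, y, z, fingers], ...]. A call has exactly 8 rows; each row is the pose to reach, as a shift and turn from the pose commanded when the call began, along the tool's axes at that moment; what a row does not reach only later rows make up. A row lasts 1/8 s, in which the tool goes at most 62.5 mm and 10.7 degrees, less where a joint would pass 70% of its speed; a pose out of reach is approached as far as the arm can. A call with a gripper value outside its range is refused whole. The fingers move at their own pace and stop on an object; "newtons" is the grip in N (left out, the last holds). Time passes only in rows, so rows that repeat a pose let the fingers close, or fill a call up. It gives the time, the measured TCP pose, the force, the opening and the grip force at its end, in the units of the state.
- bot.state(): the state, without advancing time (a new reading comes with each control period).
- bot.capture(name): name is "scene" or "top" or "wrist"; returns a dict with "pixels" (400x640x3 uint8, red, green, blue), "camera_matrix" (3x3 intrinsics, pixels), "view" (4x4, takes a point from world to camera coordinates); the wrist camera has in their place "mount" (4x4, takes a point from camera to tool coordinates, whose origin is the TCP and whose axes are the flange's). Camera axes: x right, y up, looking along -z (the intrinsics and any distortion apply to the point x, -y, -z); pixel columns grow to the right and rows downward; lengths in m; the calibration is good to about 2 mm. A picture is of the moment at which its call begins: read the wrist's pose just before it. There is no depth.
- bot.job_done(): hands the job in; it is judged then, once.
Trained networks look in the newest picture that a camera, given by its name, has taken for a name from the list of things; names that differ only in an ending like _2 or _b are one class to them, and where a whole thing is asked for, a point or a joint stands for the part that bears it (a point fixed in the world has none). Each returns a list of dicts, best first, with "score" (0 to 1); they miss things now and then, are a little off and sometimes report something else, mostly with a low value. They report only what shows in the picture. A call takes as long as a camera call. They do not tell look-alikes from the thing itself.
- bot.recognise(label, camera): "box" ([left, top, width, height] in pixels, round what is visible of it).
The state is a dict: "time": time; "joint_positions": joint angles; "joint_vel": joint speeds; "effort": joint torques, N m; "tool_pos": TCP position; "ee_rot": TCP orientation; "contact_force": force on the tool from outside, world axes, zero at the start; "ft_torque": the same for the moment, N m; "grip_width": opening from 0.0 (shut) to 1.0 (fully open); "finger_force": force on a finger pad.
Only numpy, scipy, OpenCV 4.12 (cv2) and the standard library are available. Lean on these libraries where they do the work, as an engineer would, in place of code of your own. Each camera call takes 0.05 s, during which the arm holds its last target. There are 200 camera calls.

TASK

Put the blue-banded sample cup into the empty pocket at the yellow loading mark of the analyser's sample wheel: keep it upright, and twist it lightly on the spinner's cross until it drops fully home, never forcing it. Then let go of it and turn the wheel exactly one click clockwise (seen from above), so that the next empty pocket stands at the mark and the cup rides along fully seated. Leave the other cups in their places, and the bottle and the beaker where they stand.

Things in the scene. Friction and masses are not known exactly. Their poses are not given: they have to be found in the camera images.
- cup_blue: the cup to load: aluminium cylinder 48 mm in diameter, 68 mm tall, about 0.2 kg, with a blue band (34 to 46 mm up) and a blue disc on top. Stands in the steel tray beside the orange one; either may be nearer. Origin at the centre of its underside, z up its axis. Hold it by its upper part, 45 to 60 mm up.
- cup_foot (a point): underside centre of the blue cup (same point and axes as the cup). The foot is four square pads 7 mm tall, parted by a cross slot 8 mm wide that runs along the cup's own x and y axes: it is the same every quarter turn.
- cup_orange: cup of the same size with an orange band and disc, in the tray about 100 mm from the blue one: not to be used. Origin at the centre of its underside.
- tray: fixed low steel tray 210 x 110 mm, floor 3 mm thick, lip 14 mm high, the two cups standing along its x axis; origin under its centre.
- changer: fixed white analyser: plinth 55 mm high under the sample wheel, cabinet 300 mm high on its -y side (near wall 210 mm from the wheel's axis), and from it a reading head over the wheel's rim (148 to 188 mm above the bench). Origin on the bench under the wheel's axis; the loading mark, a yellow arrow on the plinth's front edge, lies towards its own -x.
- wheel (a joint): angle in rad of the sample wheel, an aluminium disc 260 mm in diameter with six cup pockets 60 degrees apart, 95 mm from its upright axis. 0 at the start, grows clockwise seen from above. A spring click stop holds it every 60 degrees (1.047 rad): about 0.4 N m to leave a click; past half way it snaps into the next. No end stop.
- hub_grip (a point): grip point of the hub knob on the wheel's axis, 148 mm above the bench: a black bar 56 mm long, 16 mm thick, from 22 mm below this point to 14 mm above it, fixed to the wheel. The bar's length is this point's x axis, z points up; at the start its white-tipped end (-x) points to the loading mark.
- pocket0 (a point): centre of the floor of the empty pocket at the loading mark (66 mm above the bench); goes round with the wheel, axes parallel to the hub bar's. A round well, 26 mm deep, 51 mm bore, flared to 56 mm in its top 6 mm. More than 50 N between cup and pocket, even for a moment, spoils the spinner bearing below: meet it slowly, stop at a few newtons.
- cross_top (a point): point 6 mm above pocket0's floor: top of the spinner's drive, a brass cross of two bars 5 mm wide, 32 mm long. Its angle is NOT measured (this point turns with the wheel only). A cup out of line stands on it, 6 mm high, and drops home when its slot is within 5 degrees of the cross. The cross turns stiffly (0.12 N m): under 10 N the cup slides on it, pressed harder it drags it along.
- pocket5 (a point): centre of the floor of the next pocket to be loaded, empty, same as pocket0, one place counter-clockwise of it (seen from above): one click clockwise brings it to the loading mark.
- pocket1 (a point): centre of the floor of an occupied pocket: pocket0's next neighbour clockwise; it goes round with the wheel.
- pocket2 (a point): centre of the floor of an occupied pocket: two pockets clockwise of pocket0; it goes round with the wheel.
- pocket3 (a point): centre of the floor of an occupied pocket: opposite pocket0; it goes round with the wheel.
- pocket4 (a point): centre of the floor of an occupied pocket: under the reading head at the start; it goes round with the wheel.
- loaded1: same kind of cup, white band, clear window, standing loose in pocket1 with its top 68 mm above the pocket's floor, 42 mm above the well's mouth.
- loaded2: same kind of cup, white band, clear window, standing loose in pocket2 with its top 68 mm above the pocket's floor, 42 mm above the well's mouth.
- loaded3: same kind of cup, white band, clear window, standing loose in pocket3 with its top 68 mm above the pocket's floor, 42 mm above the well's mouth.
- loaded4: same kind of cup, white band, clear window, standing loose in pocket4 with its top 68 mm above the pocket's floor, 42 mm above the well's mouth.
- reagent: amber bottle, 60 mm in diameter, 130 mm tall, beyond the tray, between it and the analyser; origin under its centre.
- beaker: glass beaker, 68 mm in diameter, 85 mm tall, left of the tray; origin under its centre.
Things that resemble listed ones, but are neither listed nor needed, are in the scene too. Leave any green look-alike of the loaded3 alone.

How it is judged:
By the outcome, as a careful person would: the job done as asked, in the order asked, and still so for the second after the job is handed in, with the robot touching nothing.
It also fails if it takes over 64 s, if anything falls off the work surface, if the arm or the gripper's body presses on something with over 40 N, if the wrist force passes 120 N, or if a joint passes its speed limit or range.

## Working session

There is one attempt and no reset: what is moved stays moved. The work goes in short steps, Python scripts to look and compute and a tool call to move; the robot and the scene stay as the last step left them, time stands still between calls to the robot, and variables do not carry over. Pictures are saved under pics/ and viewed, at most 10 in all, crops included, and the job is handed in when it is done.

Besides the shell and the picture viewer there is one more tool, called as name(argument=value, ...) on one line, values as JSON. arm_command: Moves the arm, as the interface text tells. Its arguments: {"type":"object","properties":{"steps":{"type":"array"},"newtons":{"type":"number"}},"required":["steps"]}

```bash
mkdir -p pics
python3 - <<'E'
from bench import bot
import cv2,numpy as np
s=bot.state();print({k:np.round(v,3).tolist() for k,v in s.items()})
for n in ("scene","top"):
    c=bot.capture(n);cv2.imwrite(f"pics/{n}0.png",c["pixels"][:,:,::-1])
    print(n,np.round(c["camera_matrix"],2).tolist(),np.round(c["view"],4).tolist(),[k for k in c])
    for l in ("cup_blue","cup_orange","tray","wheel","hub_grip","loaded1","reagent","beaker"):
        print(l,[(np.round(d["box"]).tolist(),round(d["score"],2)) for d in bot.recognise(l,n)])
c=bot.capture("wrist");print(c["camera_matrix"].tolist(),np.round(c["mount"],4).tolist(),list(c))
E
```

```text
{'time': 0.0, 'joint_positions': [-73.166, 13.68, -0.815, 75.582, 0.0, 90.001], 'joint_vel': [0.026, 0.071, -0.06, 0.02, 0.052, -0.076], 'effort': [-0.002, -53.877, 34.644, 0.018, -0.0, -0.0], 'tool_pos': [0.152, -0.502, 0.231], 'ee_rot': [-179.922, -0.0, 16.833], 'contact_force': [0.848, -0.51, -0.427], 'ft_torque': [-0.032, 0.034, 0.042], 'finger_force': 0.0, 'grip_width': 1.003}
scene [[423.74, 0.0, 316.14], [0.0, 423.74, 203.94], [0.0, 0.0, 1.0]] [[0.3889, 0.9212, 0.007, -0.3418], [-0.5558, 0.2286, 0.7993, 0.1796], [0.7347, -0.3148, 0.6009, -1.4803], [0.0, 0.0, 0.0, 1.0]] ['pixels', 'camera_matrix', 'view']
cup_blue [([346.0, 198.0, 20.0, 26.0], 0.73), ([163.0, 214.0, 113.0, 82.0], 0.68), ([245.0, 219.0, 26.0, 27.0], 0.58)]
cup_orange [([331.0, 177.0, 20.0, 29.0], 0.79), ([165.0, 213.0, 109.0, 85.0], 0.39)]
tray [([314.0, 188.0, 75.0, 50.0], 0.62)]
wheel [([162.0, 214.0, 114.0, 79.0], 0.74)]
hub_grip [([164.0, 211.0, 110.0, 86.0], 0.7), ([347.0, 200.0, 18.0, 27.0], 0.37), ([246.0, 221.0, 22.0, 27.0], 0.27)]
loaded1 [([247.0, 218.0, 21.0, 29.0], 0.89), ([226.0, 197.0, 26.0, 30.0],
[... 730 characters left out ...]
b_grip [([367.0, 136.0, 115.0, 110.0], 0.78), ([445.0, 149.0, 21.0, 22.0], 0.5)]
loaded1 [([372.0, 163.0, 32.0, 27.0], 0.88), ([444.0, 148.0, 21.0, 23.0], 0.87), ([404.0, 133.0, 31.0, 27.0], 0.82), ([307.0, 140.0, 20.0, 24.0], 0.8), ([386.0, 209.0, 30.0, 23.0], 0.74), ([249.0, 197.0, 22.0, 17.0], 0.37)]
reagent [([245.0, 120.0, 30.0, 32.0], 0.77)]
beaker [([141.0, 179.0, 48.0, 28.0], 0.9), ([245.0, 243.0, 20.0, 23.0], 0.56)]
[[284.8959625304959, 0.0, 320.383124529372], [0.0, 284.8959625304959, 203.8614421347881], [0.0, 0.0, 1.0]] [[0.0009, 0.9489, 0.3155, 0.0814], [1.0, -0.0005, -0.0015, -0.0001], [-0.0012, 0.3155, -0.9489, -0.1422], [0.0, 0.0, 0.0, 1.0]] ['pixels', 'camera_matrix', 'mount']
```

Run:
```python
import cv2
i=cv2.imread("pics/top0.png")[90:310,110:510];cv2.imwrite("pics/a.png",cv2.resize(i,(800,440),interpolation=cv2.INTER_CUBIC))
i=cv2.imread("pics/scene0.png")[140:320,140:460];cv2.imwrite("pics/b.png",cv2.resize(i,(800,450),interpolation=cv2.INTER_CUBIC))
```

```text
(no output)
```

View pics/a.png

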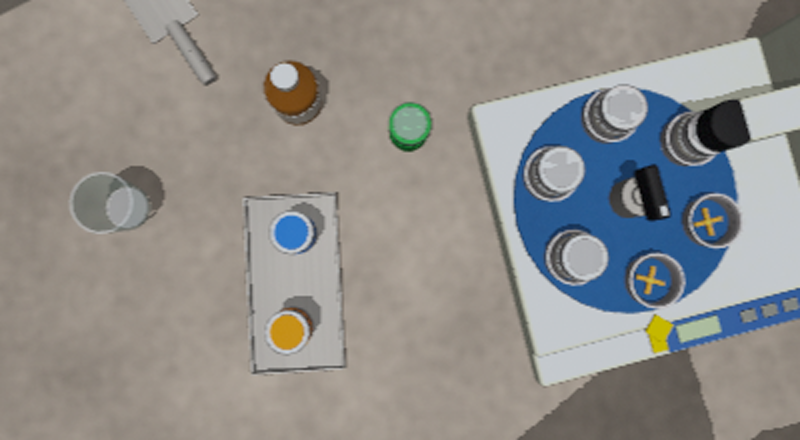

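View pics/b.png

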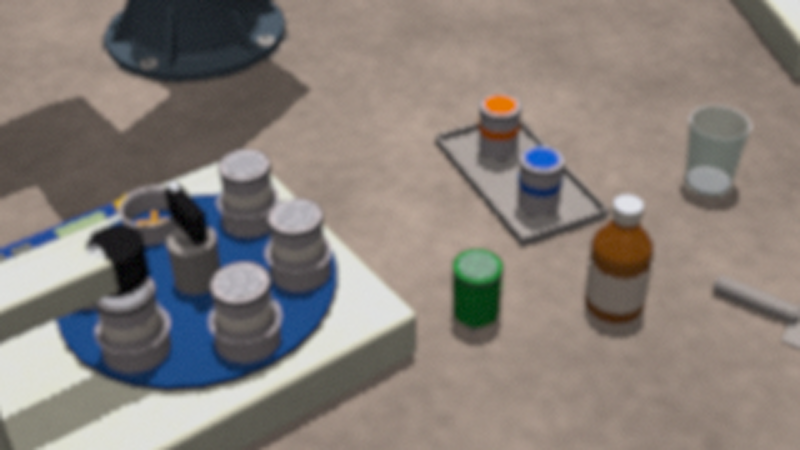

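```bash
cat > h.py <<'E'
import numpy as np,cv2
from scipy.spatial.transform import Rotation as R
from bench import bot
def ray(c,px,z,T=None):
    """pixel -> world point on plane z; T = tool pose (4x4) for the wrist camera"""
    K=np.array(c["camera_matrix"]); M=T@np.array(c["mount"]) if "mount" in c else np.linalg.inv(np.array(c["view"]))
    d=np.linalg.inv(K)@[px[0],px[1],1]; d=M[:3,:3]@(d*[1,-1,-1]); o=M[:3,3]
    return o+d*(z-o[2])/d[2]
def pose(s):
    T=np.eye(4);T[:3,:3]=R.from_euler("xyz",s["ee_rot"],degrees=True).as_matrix();T[:3,3]=s["tool_pos"];return T
def rel(s,p):
    """world point in tool axes, mm"""
    return np.round(pose(s)[:3,:3].T@(np.array(p)-s["tool_pos"])*1000,1)
def blob(img,lo,hi,box=None):
    h=cv2.cvtColor(img,cv2.COLOR_RGB2HSV);m=cv2.inRange(h,lo,hi)
    if box: k=np.zeros_like(m);l,t,w,b=box;k[t:t+b,l:l+w]=255;m&=k
    n,_,st,ce=cv2.connectedComponentsWithStats(m)
    i=1+np.argmax(st[1:,4]);return ce[i],st[i].tolist(),m
E
python3 - <<'E'
from h import *
c=bot.capture("top");im=c["pixels"]
f=lambda a,b,z:np.round(ray(c,(a/2+110,b/2+90),z),4)
ce,st,_=blob(im,(100,120,80),(125,255,255),(238,185,35,35));print("blue",ce,st,ray(c,ce,.071))
ce,st,_=blob(im,(8,120,80),(25,255,255),(238,235,35,35));print("orange",ce,st,ray(c,ce,.071))
s=bot.capture("scene");ce,st,_=blob(s["pixels"],(100,120,80),(125,255,255),(345,195,25,14));print("blue/scene",ce,st,ray(s,ce,.071))
for l,a in dict(p0=(652,281,.072),p5=(711,221,.072),c1=(583,257,.134),c2=(562,170,.134),c3=(624,106,.134),barw=(663,212,.155),bart=(650,190,.162),mark=(658,333,.055),bottle=(285,75,.13),green=(410,122,.07)).items(): print(l,f(*a))
E
```

```text
blue [255.25229358 205.62385321] [247, 198, 17, 17, 218] [0.52456524 0.2631423  0.071     ]
orange [253.13333333 255.73777778] [245, 248, 17, 17, 225] [0.41429677 0.26611173 0.071     ]
blue/scene [356.19230769 202.73076923] [350, 199, 13, 8, 78] [0.52786806 0.26386706 0.071     ]
p0 [ 0.4708 -0.1425  0.072 ]
p5 [ 0.5389 -0.2116  0.072 ]
c1 [ 0.4975 -0.047   0.134 ]
c2 [ 0.5882 -0.0259  0.134 ]
c3 [ 0.6567 -0.0925  0.134 ]
barw [ 0.5436 -0.1239  0.155 ]
bart [ 0.5654 -0.1083  0.162 ]
mark [ 0.411  -0.1547  0.055 ]
bottle [0.6858 0.264  0.13  ]
green [0.6488 0.1309 0.07  ]
```

arm_command(steps=[[0, 0, 0, 25, -27, 0, -1], [0, 0, 0, 65, -70, 0, -1], [0, 0, 0, 105, -114, 0, -1], [0, 0, 0, 147, -158, 0, -1], [0, 0, 0, 189, -203, 0, -1], [0, 0, 0, 231, -248, 0, -1], [0, 0, 0, 273, -293, 0, -1], [0, 0, 0, 315, -338, 0, -1]])

```text
time: 2.05
tool_pos: [0.3563, -0.0859, 0.2317]
ee_rot: [180.0, -0.1, 16.8]
contact_force: [1.0, -1.4, -0.1]
grip_width: 1.003
finger_force: 0.0
```

Run:
```python
from h import *
s=bot.state();print(s["time"],np.round(s["joint_positions"],1),s["tool_pos"],s["ee_rot"],rel(s,(.526,.263,.17)))
```

```text
2.05 [-13.6  -2.1 -18.8  73.2  -0.  149.6] [ 0.35628877 -0.08589425  0.23170236] [ 1.79956645e+02 -6.75625222e-02  1.68203287e+01] [ 263.3 -284.9   61.8]
```

arm_command(steps=[[0, 0, -6, 35, -38, 5, -1], [0, 0, -12, 72, -78, 12, -1], [0, 0, -18, 110, -119, 20, -1], [0, 0, -24, 148, -160, 30, -1], [0, 0, -30, 186, -201, 40, -1], [0, 0, -36, 222, -240, 48, -1], [0, 0, -43, 250, -270, 50, -1], [0, 0, -43, 263, -285, 50, -1]])

```text
time: 3.05
tool_pos: [0.5254, 0.2633, 0.1805]
ee_rot: [-180.0, 0.0, 60.0]
contact_force: [0.5, -0.5, 0.4]
grip_width: 0.998
finger_force: 0.0
```

Run:
```python
from h import *
s=bot.state();c=bot.capture("wrist");im=c["pixels"]
cv2.imwrite("pics/w1.png",im[:,:,::-1])
ce,st,m=blob(im,(100,120,70),(125,255,255));p=ray(c,ce,.071,pose(s))
print(np.round(s["joint_positions"],1),s["tool_pos"],s["ee_rot"],ce,st,p,rel(s,p))
```

```text
[ 26.6  20.9   2.2  71.3   0.  146.6] [0.52536632 0.26330239 0.18052302] [-1.79971062e+02  1.87735024e-02  6.00250282e+01] [320.97690334 198.45423439] [302, 180, 39, 38, 1169] [0.52755957 0.26518212 0.071     ] [  2.8   1.  109.5]
```

View pics/w1.png

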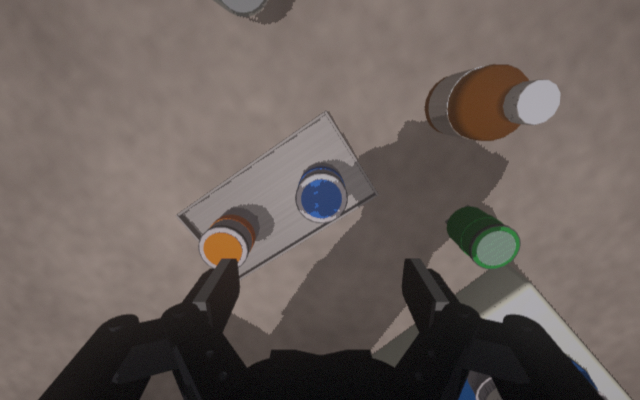

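arm_command(newtons=30, steps=[[0, 0, 0, 2, 1, 30, -1], [0, 0, 0, 2, 1, 70, -1], [0, 0, 0, 2, 1, 110, -1], [0, 0, 0, 2, 1, 140, -1], [0, 0, 0, 2, 1, 148, -1], [0, 0, 0, 2, 1, 148, 1], [0, 0, 0, 2, 1, 148, 1], [0, 0, 0, 2, 1, 148, 1]])

```text
time: 4.1
tool_pos: [0.5275, 0.2629, 0.0349]
ee_rot: [179.9, -0.1, 59.8]
contact_force: [-1.2, -0.4, 6.6]
grip_width: 0.553
finger_force: 30.5
```

arm_command(steps=[[0, 0, 0, 0, 0, 0, 1], [0, 0, 0, 0, 0, 0, 1], [0, 0, 0, 0, 0, 0, 1], [0, 0, 0, 0, 0, 0, 1], [0, 0, 0, 0, 0, -5, 1], [0, 0, 0, 0, 0, -20, 1], [0, 0, 0, 0, 0, -60, 1], [0, 0, 0, 0, 0, -80, 1]])

```text
time: 5.1
tool_pos: [0.5275, 0.2628, 0.1163]
ee_rot: [179.9, -0.1, 59.8]
contact_force: [0.9, -0.2, -2.4]
grip_width: 0.555
finger_force: 31.5
```

Run:
```python
from h import *
s=bot.state();c=bot.capture("wrist");im=c["pixels"]
cv2.imwrite("pics/w2.png",im[:,:,::-1])
ce,st,m=blob(im,(100,120,70),(125,255,255))
print(s["contact_force"],s["grip_width"],s["finger_force"],ce,st,rel(s,(.4708,-.1425,.17)))
# cup disc centre in tool axes for the assumed underside 33 mm below tcp
for d in (.035,.040): p=ray(c,ce,s["tool_pos"][2]+d,pose(s));print(rel(s,p))
```

```text
[ 0.8761414  -0.22857696 -2.44071424] 0.5553676009146016 31.53524100780487 [320.48112433 297.08268363] [278, 261, 86, 73, 4874] [-378.8  154.7  -54.4]
[  1.9   0.4 -35. ]
[  5.6   0.4 -40. ]
```

View pics/w2.png

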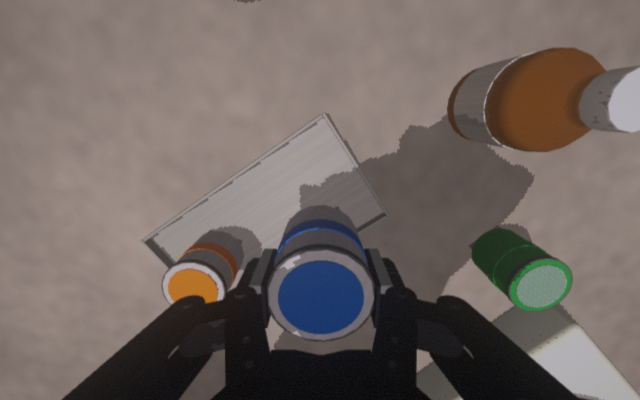

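arm_command(steps=[[0, 0, 0, 0, 0, -40, 1], [0, 0, 0, -25, 9, -80, 1], [0, 0, 0, -70, 25, -94, 1], [0, 0, 0, -120, 43, -94, 1], [0, 0, 0, -172, 62, -94, 1], [0, 0, 0, -224, 81, -94, 1], [0, 0, 0, -276, 100, -94, 1], [0, 0, 0, -328, 119, -94, 1]])

```text
time: 6.15
tool_pos: [0.4641, -0.0825, 0.2076]
ee_rot: [180.0, -0.0, 59.8]
contact_force: [0.9, -0.4, -2.0]
grip_width: 0.552
finger_force: 31.8
```

arm_command(steps=[[0, 0, 0, -45, 16, 0, 1], [0, 0, 0, -80, 28, 0, 1], [0, 0, 0, -96, 34, 0, 1], [0, 0, 0, -101, 36, 0, 1], [0, 0, 0, -101, 36, 0, 1], [0, 0, 0, -101, 36, 0, 1], [0, 0, 0, -101, 36, 0, 1], [0, 0, 0, -101, 36, 0, 1]])

```text
time: 7.15
tool_pos: [0.4453, -0.1859, 0.2073]
ee_rot: [-180.0, -0.0, 59.9]
contact_force: [-0.2, 0.9, -1.9]
grip_width: 0.557
finger_force: 31.8
```

Run:
```python
from h import *
s=bot.state();c=bot.capture("wrist");im=c["pixels"]
cv2.imwrite("pics/w3.png",im[:,:,::-1])
print(s["tool_pos"],s["ee_rot"],s["contact_force"],np.round(s["joint_positions"],1))
m=cv2.inRange(cv2.cvtColor(im,cv2.COLOR_RGB2HSV),(12,110,60),(35,255,255))
n,_,st,ce=cv2.connectedComponentsWithStats(m)
for i in range(1,n):
    if st[i,4]>40: print(st[i].tolist(),ce[i].round(1),ray(c,ce[i],.072,pose(s)).round(4))
```

```text
[ 0.44526329 -0.18585046  0.20732258] [-1.79995072e+02 -6.80612009e-03  5.98823993e+01] [-0.23693367  0.91530203 -1.93719573] [-22.7  10.1  -9.   70.9   0.   97.5]
[306, 120, 33, 34, 299] [322.1 136.6] [ 0.4753 -0.1381  0.072 ]
[402, 151, 27, 25, 287] [414.8 163. ] [ 0.5413 -0.2055  0.072 ]
[262, 164, 33, 31, 682] [280.1 177.4] [ 0.4193 -0.1516  0.072 ]
```

View pics/w3.png

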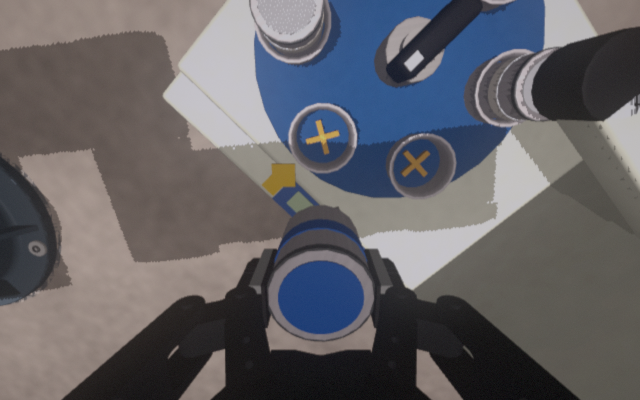

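arm_command(steps=[[0, 0, 0, 15, 1, 0, 1], [0, 0, 0, 40, 2, 5, 1], [0, 0, 0, 53, 2, 25, 1], [0, 0, 0, 53, 2, 50, 1], [0, 0, 0, 53, 2, 65, 1], [0, 0, 0, 53, 2, 73, 1], [0, 0, 0, 53, 2, 75, 1], [0, 0, 0, 53, 2, 75, 1]])

```text
time: 8.2
tool_pos: [0.4738, -0.1417, 0.1328]
ee_rot: [180.0, -0.0, 59.8]
contact_force: [-0.7, 0.9, -1.8]
grip_width: 0.554
finger_force: 31.8
```

Run:
```python
from h import *
s=bot.state();print(s["tool_pos"],s["ee_rot"],s["contact_force"])
a=bot.capture("top");b=bot.capture("scene")
A=cv2.resize(a["pixels"][185:285,370:490,::-1],(600,500),interpolation=cv2.INTER_CUBIC)
B=cv2.resize(b["pixels"][170:270,180:300,::-1],(600,500),interpolation=cv2.INTER_CUBIC)
w=cv2.resize(bot.capture("wrist")["pixels"][100:300,200:440,::-1],(600,500))
cv2.imwrite("pics/t4.png",cv2.resize(np.hstack([A,w]),(800,333),interpolation=cv2.INTER_AREA));cv2.imwrite("pics/s4.png",B)
```

```text
[ 0.47381651 -0.14170593  0.13278797] [ 1.79960655e+02 -1.64895285e-02  5.98147281e+01] [-0.66217113  0.93508084 -1.84722493]
```

View pics/t4.png

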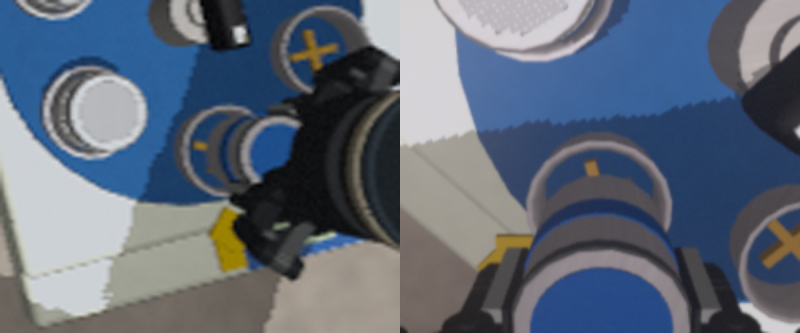

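arm_command(steps=[[0, 0, 0, 0, 0, 3, 1], [0, 0, 0, 0, 0, 6, 1], [0, 0, 0, 0, 0, 8, 1], [0, 0, 0, 0, 0, 9, 1], [0, 0, 0, 0, 0, 10, 1], [0, 0, 0, 0, 0, 11, 1], [0, 0, 0, 0, 0, 12, 1], [0, 0, 0, 0, 0, 12, 1]])

```text
time: 9.35
tool_pos: [0.4735, -0.1415, 0.1202]
ee_rot: [-180.0, -0.0, 59.8]
contact_force: [-0.1, -0.2, -1.9]
grip_width: 0.553
finger_force: 31.8
```

arm_command(steps=[[0, 0, 0, 0, 0, 0.5, 1], [0, 0, 0, 0, 0, 1, 1], [0, 0, 0, 0, 0, 1.5, 1], [0, 0, 0, 0, 0, 2, 1], [0, 0, 0, 0, 0, 2.5, 1], [0, 0, 0, 0, 0, 3, 1], [0, 0, 0, 0, 0, 3, 1], [0, 0, 0, 0, 0, 3, 1]])

```text
time: 10.35
tool_pos: [0.4735, -0.1415, 0.1173]
ee_rot: [-180.0, -0.0, 59.8]
contact_force: [-0.0, 0.5, -2.2]
grip_width: 0.558
finger_force: 31.8
```

arm_command(steps=[[0, 0, 0, 0, 0, 1, 1], [0, 0, 0, 0, 0, 2, 1], [0, 0, 0, 0, 0, 3, 1], [0, 0, 0, 0, 0, 4, 1], [0, 0, 0, 0, 0, 4.5, 1], [0, 0, 0, 0, 0, 5, 1], [0, 0, 0, 0, 0, 5, 1], [0, 0, 0, 0, 0, 5, 1]])

```text
time: 11.35
tool_pos: [0.4735, -0.1415, 0.1123]
ee_rot: [-180.0, -0.0, 59.8]
contact_force: [-0.4, -0.6, -2.5]
grip_width: 0.554
finger_force: 31.8
```

arm_command(steps=[[0, 0, 0, 0, 0, 1, 1], [0, 0, 0, 0, 0, 2, 1], [0, 0, 0, 0, 0, 3, 1], [0, 0, 0, 0, 0, 4, 1], [0, 0, 0, 0, 0, 5, 1], [0, 0, 0, 0, 0, 6, 1], [0, 0, 0, 0, 0, 6.5, 1], [0, 0, 0, 0, 0, 6.5, 1]])

```text
time: 12.35
tool_pos: [0.4735, -0.1415, 0.1057]
ee_rot: [-180.0, -0.0, 59.8]
contact_force: [0.4, 0.5, -2.4]
grip_width: 0.558
finger_force: 31.8
```

arm_command(steps=[[0, 0, 0, 0, 0, 0.3, 1], [0, 0, 0, 0, 0, 0.6, 1], [0, 0, 0, 0, 0, 0.9, 1], [0, 0, 0, 0, 0, 1.2, 1], [0, 0, 0, 0, 0, 1.5, 1], [0, 0, 0, 0, 0, 1.5, 1], [0, 0, 0, 0, 0, 1.5, 1], [0, 0, 0, 0, 0, 1.5, 1]])

```text
time: 13.35
tool_pos: [0.4735, -0.1415, 0.1043]
ee_rot: [-180.0, -0.0, 59.8]
contact_force: [0.1, 0.9, -2.1]
grip_width: 0.55
finger_force: 31.8
```

arm_command(steps=[[0, 0, 0, 0, 0, 0.3, 1], [0, 0, 0, 0, 0, 0.6, 1], [0, 0, 0, 0, 0, 0.9, 1], [0, 0, 0, 0, 0, 1.2, 1], [0, 0, 0, 0, 0, 1.5, 1], [0, 0, 0, 0, 0, 1.8, 1], [0, 0, 0, 0, 0, 2, 1], [0, 0, 0, 0, 0, 2, 1]])

```text
time: 14.35
tool_pos: [0.4735, -0.1415, 0.1023]
ee_rot: [-180.0, -0.0, 59.8]
contact_force: [0.8, 1.1, -2.9]
grip_width: 0.554
finger_force: 31.8
```

arm_command(steps=[[0, 0, 0, 0, 0, 0.3, 1], [0, 0, 0, 0, 0, 0.6, 1], [0, 0, 0, 0, 0, 0.9, 1], [0, 0, 0, 0, 0, 1.2, 1], [0, 0, 0, 0, 0, 1.5, 1], [0, 0, 0, 0, 0, 1.8, 1], [0, 0, 0, 0, 0, 2, 1], [0, 0, 0, 0, 0, 2, 1]])

```text
time: 15.35
tool_pos: [0.4735, -0.1415, 0.1003]
ee_rot: [-180.0, -0.0, 59.8]
contact_force: [-0.2, 1.6, -1.3]
grip_width: 0.553
finger_force: 31.8
```

arm_command(steps=[[0, 0, 0, 0, 0, 0.3, 1], [0, 0, 0, 0, 0, 0.6, 1], [0, 0, 0, 0, 0, 0.9, 1], [0, 0, 0, 0, 0, 1.2, 1], [0, 0, 0, 0, 0, 1.5, 1], [0, 0, 0, 0, 0, 1.8, 1], [0, 0, 0, 0, 0, 2, 1], [0, 0, 0, 0, 0, 2, 1]])

```text
time: 16.35
tool_pos: [0.4735, -0.1415, 0.0983]
ee_rot: [-180.0, -0.0, 59.8]
contact_force: [1.0, 1.0, -2.4]
grip_width: 0.556
finger_force: 31.8
```

arm_command(steps=[[0, 0, 0, 0, 0, 0.3, 1], [0, 0, 0, 0, 0, 0.6, 1], [0, 0, 0, 0, 0, 0.9, 1], [0, 0, 0, 0, 0, 1.2, 1], [0, 0, 0, 0, 0, 1.5, 1], [0, 0, 0, 0, 0, 1.8, 1], [0, 0, 0, 0, 0, 2, 1], [0, 0, 0, 0, 0, 2, 1]])

```text
time: 17.35
tool_pos: [0.4737, -0.1418, 0.0977]
ee_rot: [179.9, 0.0, 59.8]
contact_force: [-4.7, 1.1, 15.3]
grip_width: 0.553
finger_force: 33.5
```

arm_command(steps=[[0, 0, 0, 0, 0, -0.8, 1], [0, 0, -5, 0, 0.2, -0.8, 1], [0, 0, -10, 0, 0.4, -0.8, 1], [0, 0, -15, 0.1, 0.6, -0.8, 1], [0, 0, -20, 0.1, 0.8, -0.8, 1], [0, 0, -25, 0.2, 1.0, -0.8, 1], [0, 0, -30, 0.3, 1.2, -0.8, 1], [0, 0, -30, 0.3, 1.2, -0.8, 1]])

```text
time: 18.35
tool_pos: [0.4754, -0.1419, 0.0978]
ee_rot: [179.9, 0.0, 89.9]
contact_force: [-0.5, 2.2, 6.9]
grip_width: 0.554
finger_force: 32.6
```

Run:
```python
from h import *
s=bot.state();print(s["tool_pos"],s["ee_rot"],s["contact_force"],s["ft_torque"])
```

```text
[ 0.47541021 -0.14193472  0.09780825] [1.79902423e+02 5.14290636e-03 8.99034270e+01] [-0.54957287  2.17581505  6.92901803] [ 0.47420096 -0.02874636 -0.0140461 ]
```

arm_command(steps=[[0, 0, -4, 0, 0.2, 0, 1], [0, 0, -8, 0, 0.3, 0, 1], [0, 0, -12, 0, 0.5, 0, 1], [0, 0, -16, 0.1, 0.7, 0, 1], [0, 0, -20, 0.1, 0.8, 0, 1], [0, 0, -25, 0.2, 1.0, 0, 1], [0, 0, -30, 0.3, 1.2, 0, 1], [0, 0, -30, 0.3, 1.2, 0, 1]])

```text
time: 19.35
tool_pos: [0.4763, -0.1416, 0.0978]
ee_rot: [179.9, 0.0, 119.9]
contact_force: [-1.5, 2.2, 7.9]
grip_width: 0.554
finger_force: 32.7
```

Run:
```python
from h import *
s=bot.state();print(s["tool_pos"],s["ee_rot"],s["contact_force"],s["ft_torque"])
```

```text
[ 0.47634278 -0.14162449  0.09780378] [1.79938273e+02 3.74752371e-02 1.19898535e+02] [-1.50883935  2.23601532  7.91379078] [ 0.54797282  0.23393985 -0.02429277]
```

arm_command(steps=[[0, 0, -4, 0, 0.2, -0.2, 1], [0, 0, -8, 0, 0.3, -0.2, 1], [0, 0, -12, 0, 0.5, -0.2, 1], [0, 0, -16, 0.1, 0.7, -0.2, 1], [0, 0, -20, 0.1, 0.8, -0.2, 1], [0, 0, -25, 0.2, 1.0, -0.2, 1], [0, 0, -30, 0.3, 1.2, -0.2, 1], [0, 0, -30, 0.3, 1.2, -0.2, 1]])

```text
time: 20.35
tool_pos: [0.4769, -0.1407, 0.0978]
ee_rot: [180.0, 0.0, 149.9]
contact_force: [-3.1, 1.6, 6.9]
grip_width: 0.554
finger_force: 32.6
```

Run:
```python
from h import *
s=bot.state();print(s["tool_pos"],s["ee_rot"],s["contact_force"],s["ft_torque"],s["joint_positions"])
c=bot.capture("wrist");im=c["pixels"];cv2.imwrite("pics/w5.png",im[:,:,::-1])
```

```text
[ 0.47687919 -0.14074595  0.09781214] [1.79986338e+02 2.64547367e-02 1.49893133e+02] [-3.13814383  1.57543486  6.87000377] [ 0.52335849  0.36530463 -0.02724104] [-1.64477556e+01  1.57694280e+01 -1.85184922e+01  5.56831470e+01
  7.02840824e-03  1.36591102e+01]
```

View pics/w5.png

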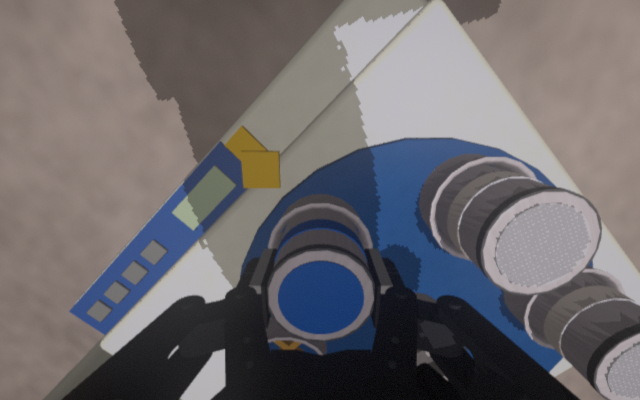

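Run:
```python
from h import *
im=cv2.imread("pics/w5.png")
c=bot.capture("wrist");K=np.array(c["camera_matrix"]);Mi=np.linalg.inv(np.array(c["mount"]))
def pr(x,y,z):
    q=Mi@[x,y,z,1];q=q[:3]*[1,-1,-1];q=K@q;return (q[:2]/q[2]).round(1)
print([(r,im[r,320].tolist()[::-1]) for r in range(192,345,2)])
for off in (.026,.029,.032):
  for x in (0,.0025,.005,.0075):
    print(off,x,"rims",pr(x+.024,0,off-.068),pr(x-.024,0,off-.068),"band",pr(x+.024,0,off-.046)[1],pr(x+.024,0,off-.034)[1],"side",pr(x,.024,off-.068)[0]-pr(x,-.024,off-.068)[0])
```

```text
[(192, [41, 58, 86]), (194, [61, 62, 73]), (196, [68, 64, 65]), (198, [68, 65, 66]), (200, [65, 61, 64]), (202, [71, 66, 69]), (204, [123, 115, 119]), (206, [114, 107, 109]), (208, [79, 73, 76]), (210, [69, 64, 68]), (212, [70, 65, 68]), (214, [70, 65, 68]), (216, [67, 64, 67]), (218, [60, 59, 67]), (220, [30, 40, 64]), (222, [27, 40, 66]), (224, [27, 39, 65]), (226, [26, 37, 65]), (228, [39, 59, 102]), (230, [68, 65, 72]), (232, [66, 62, 65]), (234, [67, 63, 68]), (236, [66, 63, 66]), (238, [67, 63, 67]), (240, [65, 61, 66]), (242, [67, 63, 67]), (244, [48, 47, 50]), (246, [32, 33, 37]), (248, [47, 48, 50]), (250, [78, 75, 77]), (252, [124, 117, 121]), (254, [126, 118, 122]), (256, [126, 117, 121]), (258, [125, 118, 121]), (260, [91, 89, 102]), (262, [35, 61, 109]), (264, [32, 61, 113]), (266, [32, 62, 113]), (268, [35, 63, 115]), (270, [31, 61, 113]), (272, [32, 62, 113]), (274, [33, 63, 114]), (276, [27, 59, 112]), (278, [31, 60, 114]), (280, [31, 62, 114]), (282, [31, 61, 113]), (284, [31, 61, 113]), (286, [29, 60, 112]), (288, [30, 60, 112]), (290, [30, 59, 112]), (292, [26, 58,
[... 854 characters left out ...]
 [319.5 341.2] band 221.5 212.6 side 115.69999999999999
0.029 0 rims [319.6 256.2] [319.6 349.2] band 233.7 224.1 side 110.80000000000001
0.029 0.0025 rims [319.6 250.6] [319.6 344.8] band 228.9 219.6 side 111.5
0.029 0.005 rims [319.6 245. ] [319.6 340.5] band 224.0 215.1 side 112.19999999999999
0.029 0.0075 rims [319.6 239.4] [319.6 336.1] band 219.1 210.5 side 113.0
0.032 0 rims [319.6 252.6] [319.6 344. ] band 231.2 221.9 side 108.30000000000001
0.032 0.0025 rims [319.6 247.2] [319.6 339.8] band 226.4 217.5 side 109.0
0.032 0.005 rims [319.6 241.7] [319.6 335.5] band 221.7 213.1 side 109.59999999999997
0.032 0.0075 rims [319.6 236.2] [319.6 331.2] band 216.8 208.6 side 110.40000000000003
```

arm_command(steps=[[0, 0, 0, 0, 0, -0.7, 1], [0, 0, 0, 0, 0, -0.7, 1], [0, 0, 0, 0, 0, -0.7, -0.5], [0, 0, 0, 0, 0, -0.7, -0.5], [0, 0, 0, 0, 0, -0.7, -0.5], [0, 0, 0, 0, 0, -0.7, -0.5], [0, 0, 0, 0, 0, -0.7, -0.5], [0, 0, 0, 0, 0, -0.7, -0.5]])

```text
time: 21.45
tool_pos: [0.4768, -0.1407, 0.098]
ee_rot: [180.0, -0.0, 149.8]
contact_force: [0.4, -0.2, -0.7]
grip_width: 0.749
finger_force: 0.0
```

arm_command(steps=[[0, 0, 0, 0, 0, -4, -0.5], [0, 0, 0, 0, 0, -15, -0.5], [0, 0, 0, 0, 0, -40, -0.5], [0, 0, 0, 0, 0, -70, -0.5], [0, 0, 0, 0, 0, -100, -0.5], [0, 0, 0, 0, 0, -120, -0.5], [0, 0, 0, 0, 0, -130, -0.5], [0, 0, 0, 0, 0, -130, -0.5]])

```text
time: 22.45
tool_pos: [0.477, -0.1408, 0.2286]
ee_rot: [180.0, 0.1, 149.8]
contact_force: [-0.0, -0.2, -1.0]
grip_width: 0.758
finger_force: 0.0
```

Run:
```python
from h import *
s=bot.state();c=bot.capture("wrist");im=c["pixels"];cv2.imwrite("pics/w6.png",im[:,:,::-1])
print(s["tool_pos"],s["ee_rot"],s["grip_width"])
ce,st,m=blob(im,(100,150,70),(125,255,255),(250,150,140,120))
for z in (.134,.140): p=ray(c,ce,z,pose(s));print(ce,st,p,rel(s,(.5637,-.1175,.2)))
s=bot.state()
```

```text
[ 0.47702743 -0.14078537  0.22858497] [1.79980813e+02 5.99323899e-02 1.49832613e+02] 0.7575168307653714
[358.92841287 214.54772475] [319, 154, 71, 116, 3604] [ 0.50132594 -0.11508228  0.134     ] [-63.2  63.7  28.7]
[358.92841287 214.54772475] [319, 154, 71, 116, 3604] [ 0.49894163 -0.11469563  0.14      ] [-63.2  63.7  28.7]
```

View pics/w6.png

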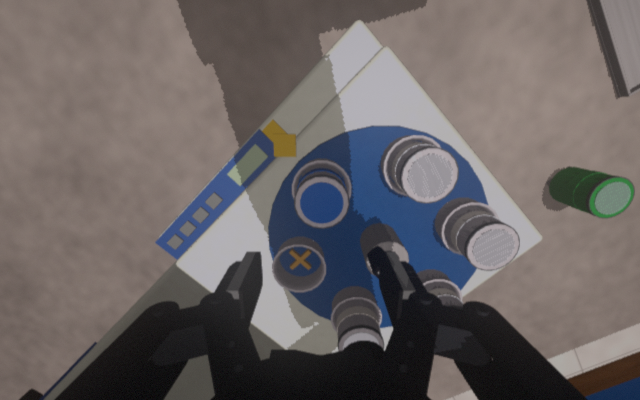

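arm_command(steps=[[0, 0, -5, -8, 9, 0, -1], [0, 0, -11, -20, 22, 0, -1], [0, 0, -18, -34, 36, 0, -1], [0, 0, -25, -48, 50, 0, -1], [0, 0, -32, -58, 61, 5, -1], [0, 0, -39, -64, 67, 10, -1], [0, 0, -44.6, -65, 68, 14, -1], [0, 0, -44.6, -65, 68, 14, -1]])

```text
time: 23.5
tool_pos: [0.5666, -0.1144, 0.2126]
ee_rot: [179.9, -0.1, -165.6]
contact_force: [-0.2, 0.0, 0.5]
grip_width: 0.998
finger_force: 0.0
```

Run:
```python
from h import *
s=bot.state();c=bot.capture("wrist");im=c["pixels"];cv2.imwrite("pics/w7.png",im[:,:,::-1])
print(s["tool_pos"],s["ee_rot"],s["grip_width"],np.round(s["joint_positions"],1))
K=np.array(c["camera_matrix"]);Mi=np.linalg.inv(np.array(c["mount"]));M=Mi@np.linalg.inv(pose(s))
for n,p in dict(hub=(.567,-.115,.162),white=(.567-.028*.968,-.115-.028*.25,.162)).items():
    q=M@[*p,1];q=K@(q[:3]*[1,-1,-1]);print(n,q[:2]/q[2])
```

```text
[ 0.56658902 -0.11437028  0.21255547] [ 1.79930534e+02 -1.32934883e-01 -1.65594545e+02] 0.9980344164943646 [-11.4  19.4   4.6  75.4   0.  -25.8]
hub [319.39100756 225.86836355]
white [319.3310694  188.89317358]
```

View pics/w7.png

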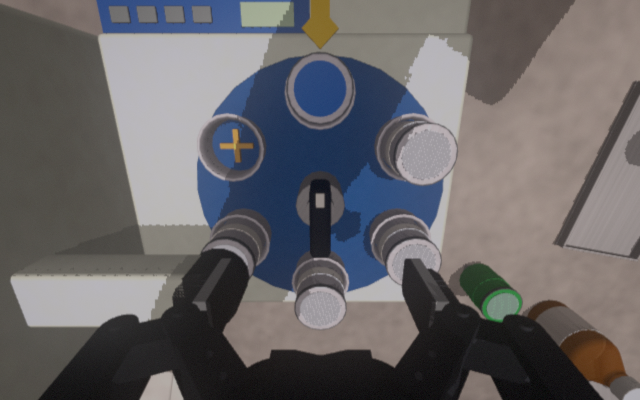

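arm_command(newtons=80, steps=[[0, 0, 0, 0, 0, 15, -1], [0, 0, 0, 0, 0, 40, -1], [0, 0, 0, 0, 0, 65, -1], [0, 0, 0, 0, 0, 78, -1], [0, 0, 0, 0, 0, 80, -1], [0, 0, 0, 0, 0, 80, 1], [0, 0, 0, 0, 0, 80, 1], [0, 0, 0, 0, 0, 80, 1]])

```text
time: 24.55
tool_pos: [0.5675, -0.1146, 0.1346]
ee_rot: [-180.0, 0.1, -165.6]
contact_force: [0.9, -0.6, 0.3]
grip_width: 0.377
finger_force: 0.0
```

arm_command(steps=[[0, 0, 0, 0, 0, 0, 1], [0, 0, 0, 0, 0, 0, 1], [0, 0, 0, 0, 0, 0, 1], [0, 0, 0, 0, 0, 0, 1], [0, 0, 0, 0, 0, 0, 1], [0, 0, 0, 0, 0, 0, 1], [0, 0, 0, 0, 0, 0, 1], [0, 0, 0, 0, 0, 0, 1]])

```text
time: 25.55
tool_pos: [0.5673, -0.1146, 0.1346]
ee_rot: [-180.0, 0.0, -165.6]
contact_force: [-1.1, 0.3, 6.4]
grip_width: 0.174
finger_force: 79.1
```

arm_command(steps=[[0, 0, 2, 0, 0, 0, 1], [0, 0, 5, 0, 0, 0, 1], [0, 0, 9, 0, 0, 0, 1], [0, 0, 13, 0, 0, 0, 1], [0, 0, 17, 0, 0, 0, 1], [0, 0, 21, 0, 0, 0, 1], [0, 0, 24, 0, 0, 0, 1], [0, 0, 26, 0, 0, 0, 1]])

```text
time: 26.55
tool_pos: [0.5673, -0.1149, 0.1346]
ee_rot: [-180.0, 0.0, 168.4]
contact_force: [-1.0, -1.3, 5.0]
grip_width: 0.172
finger_force: 79.0
```

arm_command(steps=[[0, 0, 2, 0, 0, 0, 1], [0, 0, 6, 0, 0, 0, 1], [0, 0, 11, 0, 0, 0, 1], [0, 0, 16, 0, 0, 0, 1], [0, 0, 21, 0, 0, 0, 1], [0, 0, 26, 0, 0, 0, 1], [0, 0, 31, 0, 0, 0, 1], [0, 0, 34, 0, 0, 0, 1]])

```text
time: 27.55
tool_pos: [0.5672, -0.1152, 0.1346]
ee_rot: [-180.0, 0.1, 134.3]
contact_force: [-1.8, -3.4, 5.6]
grip_width: 0.173
finger_force: 79.3
```

arm_command(steps=[[0, 0, 0, 0, 0, 0, 1], [0, 0, 0, 0, 0, 0, 1], [0, 0, 0, 0, 0, 0, 1], [0, 0, 0, 0, 0, 0, -0.3], [0, 0, 0, 0, 0, 0, -0.6], [0, 0, 0, 0, 0, 0, -0.6], [0, 0, 0, 0, 0, 0, -0.6], [0, 0, 0, 0, 0, 0, -0.6]])

```text
time: 28.55
tool_pos: [0.5671, -0.1146, 0.134]
ee_rot: [180.0, -0.0, 134.4]
contact_force: [-0.4, 0.4, 0.2]
grip_width: 0.796
finger_force: 0.0
```

Lift clear and check from all cameras.

arm_command(steps=[[0, 0, 0, 0, 0, -10, -0.6], [0, 0, 0, 0, 0, -30, -0.6], [0, 0, 0, 0, 0, -60, -0.6], [0, 0, 0, 0, 0, -90, -0.6], [0, 0, 0, 0, 0, -105, -0.6], [0, 0, 0, 0, 0, -110, -0.6], [0, 0, 0, 0, 0, -110, -0.6], [0, 0, 0, 0, 0, -110, -0.6]])

```text
time: 29.55
tool_pos: [0.5667, -0.1145, 0.243]
ee_rot: [-179.9, -0.1, 134.4]
contact_force: [-0.7, 0.8, -0.3]
grip_width: 0.798
finger_force: 0.0
```

Run:
```python
from h import *
s=bot.state();print(s["time"],s["contact_force"],s["tool_pos"])
w=bot.capture("wrist")["pixels"];b=bot.capture("scene")["pixels"][185:310,140:290]
B=cv2.resize(b,(480,400),interpolation=cv2.INTER_CUBIC)
cv2.imwrite("pics/f.png",cv2.resize(np.hstack([w[:,80:560],B]),(800,333),interpolation=cv2.INTER_AREA)[:,:,::-1])
```

```text
29.55 [-0.72706143  0.78730432 -0.25189741] [ 0.56672448 -0.11449839  0.24295357]
```

View pics/f.png

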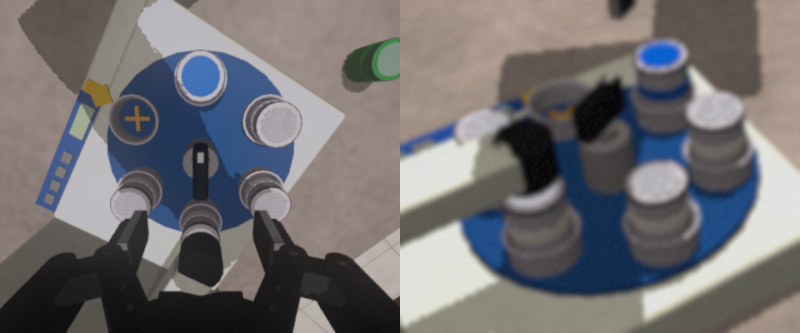

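Run:
```python
from h import *
c=bot.capture("scene");ce,st,m=blob(c["pixels"],(100,120,120),(125,255,255),(226,195,30,17));print(ce,st)
K=np.array(c["camera_matrix"]);V=np.array(c["view"])
def pr(*p):
    q=K@((V@[*p,1])[:3]*[1,-1,-1]);return q[:2]/q[2]
print("tray",pr(.5285,.2646,.071),(356.19,202.73))
C=np.array([.5667,-.1148])
for z in (.134,.140): print(z,pr(C[0]-.0665,C[1]+.0679,z))
```

```text
[237.03921569 205.09803922] [230, 201, 15, 9, 102]
tray [356.54512502 202.79923852] (356.19, 202.73)
0.134 [237.21577433 204.79989964]
0.14 [236.95272301 202.79872789]
```

```bash
python3 -c "
from bench import bot
print(bot.job_done())"
```

```text
the job is handed in; nothing more can be done
None
```

The blue cup went into the pocket without meeting the cross, so the 90-degree twist brought no further drop. It now sits fully seated (top measured about 134 mm above the bench), the wheel is one click clockwise with the next empty pocket at the mark, and I handed the job in at about 30 s with the gripper clear.

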